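# Free the crooked cartridge from the carry case

### The arm

A 6-joint arm with a two-finger parallel gripper is mounted at the origin on the work surface. World frame = base frame: x ahead of the robot, y to its left, z up, the work surface at z = 0. Lengths are in mm, angles in rad, forces in N, time in s.
With the tool pointing down it reaches from about 400 to 925 mm from the base axis. Payload 12.5 kg.
Tool frame: the origin (TCP) lies on the mounting face of the last link; the fingertips stand 190 mm ahead of it and the grasp point (between the pads) lies 171 mm ahead of it; x points along the fingers, y is the direction in which the jaws open and shut, and the axes are right-handed (so a half turn about x gives the same grasp; the last joint's range is limited). The gripper opens to 95 mm and grips with 3 to 60 N. Pads are 20 mm wide; open, the fingers measure 119 mm over their backs; the gripper's body (75 mm by 180 mm) begins 59 mm behind the grasp point.
Start: joints at [1.135, 0.491, 1.559, -0, 1.092, -0.106], TCP at [202.385, 591.325, 404.761] pointing down, gripper open.
Joint ranges: [-3.1, 3.1], [-0.84, 2.19], [0.05, 2.79], [-1.13, 4.28], [0.06, 2.93], [-2.69, 2.69]. Speed limits (rad/s): [2.22, 2.22, 2.79, 3.14, 3.14, 3.14].

### API

Orientations are given as [roll, pitch, yaw] about the fixed x, y, z axes, in that order (R = Rz(yaw) Ry(pitch) Rx(roll)).
In Python, from cell import env, eyes gives the robot as it stands. The module is installed in compiled form; this text tells all that it offers.
- The arm moves only by the tool jog_arm, never from a script. Its argument "deltas" is one flat list of numbers, 7 for each row, row after row: the shift along the tool's x, y, z in mm, then the turn, a rotation vector about the tool's x, y, z in rad, then the opening, from 0 (shut) to 1 (fully open). A call has 1 to 10 rows; each row shifts and turns the pose as measured when the row begins, along the tool's axes as they then stand; what a row does not reach is not made up. A row lasts 1/8 s, in which the tool goes at most 62.5 mm and 10.7 degrees, less where a joint would pass 70% of its speed; a pose out of reach is approached as far as the arm can. A call is refused whole if a number of a shift passes 62.5 or a number of a turn 0.188, either way. A call with a gripper value outside its range is refused whole. The fingers move at their own pace and stop on an object; the grip force is fixed at half the most. Time passes only in rows, so rows that do not move let the fingers close. It gives the time, the measured TCP pose, the force and the opening at its end, in the units of the state.
- env.state(): the state, without advancing time (a new reading comes with each control period).
- eyes.read_camera(name): name is "scene" or "top" or "wrist"; returns a dict with "image" (400x640x3 uint8, red, green, blue), "fovy" (degrees; the focal length in pixels is half the picture's height over the tangent of half this angle, whatever the lens; pixels are square), "cx", "cy" (the principal point, pixels), "world_from_camera" (4x4, takes a point from camera to world coordinates). Camera axes: x right, y up, looking along -z (the intrinsics and any distortion apply to the point x, -y, -z); pixel columns grow to the right and rows downward; lengths in mm; the calibration is good to about 2 mm. A picture is of the moment at which its call begins. There is no depth.
- env.job_done(): hands the job in, once; it reports no verdict.
The state is a dict: "t": time; "joints": joint angles; "qvel": joint speeds; "tau": joint torques, N m; "eef_pos": TCP position; "tcp_rot": TCP orientation; "ft_force": force on the tool from outside, world axes, zero at the start; "moment": the same for the moment, N m; "opening": opening from 0.0 (shut) to 1.0 (fully open).
Only numpy, scipy, OpenCV 4.12 (cv2) and the standard library are available. Lean on these libraries where they do the work, as an engineer would, in place of code of your own. Each camera call takes 0.05 s, during which the arm holds its last target.

### The job

One of the two game cartridges in the clear carry case went in crooked and is wedged, one end low and the other end caught under the lip. Bring its low end up until it is level, lift it straight out, and set it down (do not drop it) standing on its long edge in the empty aluminium tray, not the one with the battery covers. Leave the cartridge that sits properly in the case where it is.

Things in the scene. Friction and masses are not known exactly. Their poses are not given: they have to be found in the camera images.
- cartridge: Wedged red cartridge, box 110 x 20 x 75 mm (x, y, z), about 90 g. Origin: centre of its underside; z to its top edge. On edge in the case's +y bay, pitched 24 deg: lower +x corner raised on the step, under the lip, lower -x corner on the floor, z leaning to the case's -x. Pinch the 20 mm thickness at mid top edge. It is free once within 13 deg of level: turn it about its raised lower corner.
- case: Clear fixed case, 144 x 124 mm. Origin: centre of underside, x along three bays 36 wide at y = -40, 0, 40. Heights from underside: floor 5, long walls 40, end walls 87 mm. Inside x -68 to 68. At x 56 to 68: white step up to 45.5, white lip from 71 to 77 mm. A level cartridge passes up between -x wall and lip if centred at x = -6 (+-6), so ease it 15 mm to -x while levelling. Handle behind -x wall.
- tray: The empty aluminium tray, fixed, outside 170 x 110 x 18 mm (x, y, z), walls and floor 4 mm thick. Origin at the centre of its underside, z up; the floor's top is at z = 4 mm. An alike tray beside it holds three black battery covers and is not the target; which place is which varies.
- seated: The other red cartridge in the case, same size and axes as the wedged one, sitting level on the case floor in the bay at the case's -y side. To be left alone. (Two more cartridges lean on a bookend, not part of the job.)
Not all that is in view belongs to the job. What is shaped like the case but turquoise is not meant.

How it is judged:
By the outcome, as a careful person would: the job done as asked, in the order asked, and still so for the second after the job is handed in, with the robot touching nothing.
It also fails if it takes over 45 s, if anything falls off the work surface, if the arm or the gripper's body presses on something with over 40 N, if the wrist force passes 120 N, or if a joint passes its speed limit or range.

## Working session

There is one attempt and no reset: what is moved stays moved. The work goes in short steps, Python scripts to look and compute and a tool call to move; the robot and the scene stay as the last step left them, time stands still between calls to the robot, and variables do not carry over. Pictures are saved under pics/ and viewed, and the job is handed in when it is done.

Besides the shell and the picture viewer there is one more tool, called as a command line: name --argument value ..., lists and objects as JSON in quotes. jog_arm: Moves the arm, as the interface text tells. Its arguments: {"type":"object","properties":{"deltas":{"type":"array","items":{"type":"number"}}},"required":["deltas"]}

```bash
mkdir -p pics; cat > h.py <<'E'
import numpy as np, cv2
from cell import env, eyes
def snap(n,fn):
    c=eyes.read_camera(n); cv2.imwrite('pics/'+fn+'.png',c['image'][:,:,::-1]); np.savez('pics/'+fn+'.npz',**c); return c
E
python3 - <<'E'
from h import *
for n in ['scene','top','wrist']:
    c=snap(n,n+'0'); print(n,[ (k,np.round(v,3).tolist() if not isinstance(v,str) else v) for k,v in c.items() if k!='image'])
print(env.state())
E
```

```text
scene [('fovy', 44.918), ('cx', 308.896), ('cy', 193.243), ('world_from_camera', [[-0.765, -0.42, 0.489, 1088.849], [0.644, -0.507, 0.573, 816.006], [0.007, 0.753, 0.658, 906.716], [0.0, 0.0, 0.0, 1.0]])]
top [('fovy', 54.28), ('cx', 323.193), ('cy', 200.373), ('world_from_camera', [[-0.015, 0.989, -0.147, 311.108], [-1.0, -0.017, -0.01, 90.069], [-0.013, 0.147, 0.989, 1056.741], [0.0, 0.0, 0.0, 1.0]])]
wrist [('fovy', 70.27), ('cx', 316.273), ('cy', 199.589), ('world_from_camera', [[0.323, -0.911, -0.257, 130.669], [0.946, 0.311, 0.089, 615.939], [-0.001, -0.272, 0.962, 385.233], [0.0, 0.0, 0.0, 1.0]])]
{'t': 0.15, 'joints': array([ 1.13539021e+00,  4.91428053e-01,  1.55934027e+00, -9.20778521e-06,
        1.09167822e+00, -1.05592939e-01]), 'qvel': array([-6.98413782e-05, -1.35111878e-03, -2.22705505e-03, -4.96144460e-05,
        6.58979864e-04, -2.84462403e-04]), 'tau': array([ 2.28889083e-03, -6.12898350e+01, -2.58279240e+01,  6.92935777e-02,
        4.72835242e-02, -1.00760005e-04]), 'eef_pos': array([202.38086676, 591.30024197, 404.28097813]), 'tcp_rot': array([-1.66682459,  1.5699424 , -1.99663352]), 'ft_force': array([ 0.2372833 , -0.35427913, -0.28878554]), 'moment': array([0.03313632, 0.01419748, 0.02450158]), 'opening': 1.0037088612777882}
```

View pics/scene0.png

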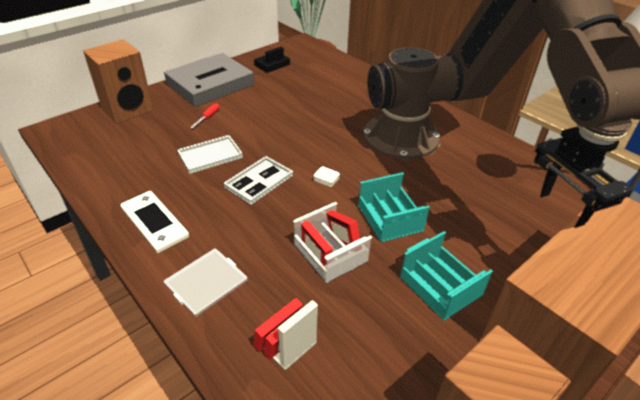

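View pics/top0.png

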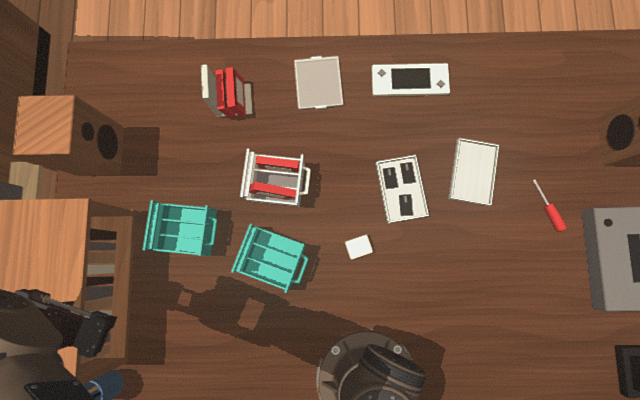

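View pics/wrist0.png

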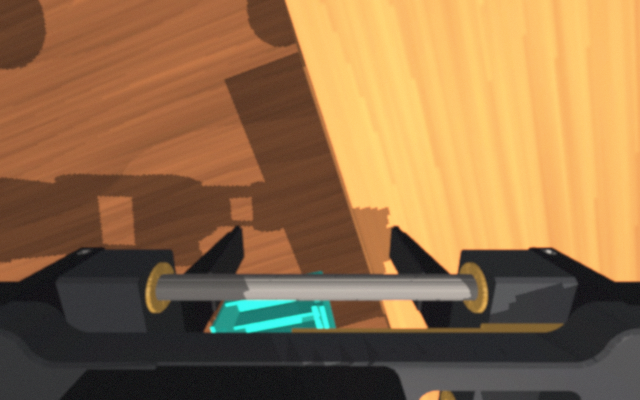

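```bash
python3 - <<'E'
import cv2
t=cv2.imread('pics/top0.png'); s=cv2.imread('pics/scene0.png')
cv2.imwrite('pics/t1.png',cv2.resize(t[140:220,230:330],None,fx=8,fy=7.5*8/7.5,interpolation=2)[:600])
cv2.imwrite('pics/s1.png',cv2.resize(s[195:285,280:380],None,fx=8,fy=8,interpolation=2)[:720,:800][:, :][0:600])
cv2.imwrite('pics/t2.png',cv2.resize(t[125:225,370:510],None,fx=5,fy=5,interpolation=2))
E
```

```text
(no output)
```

View pics/t1.png

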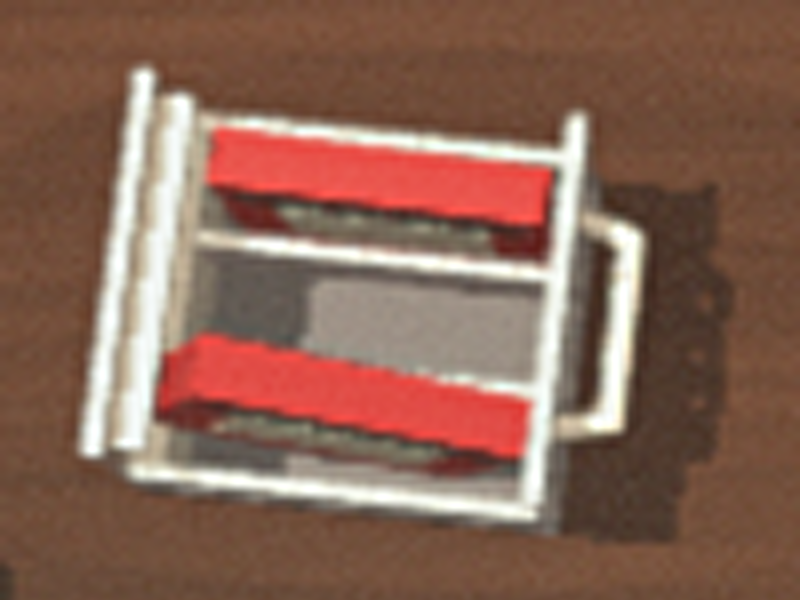

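View pics/s1.png

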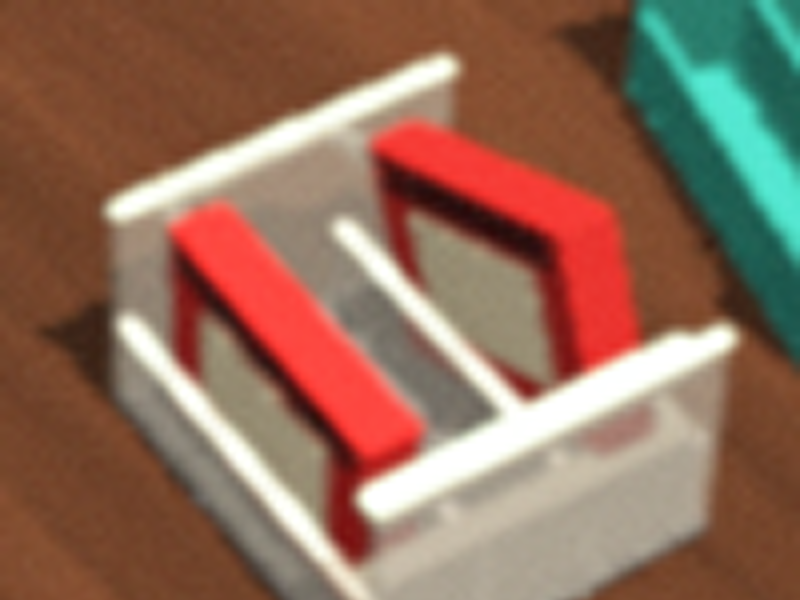

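View pics/t2.png

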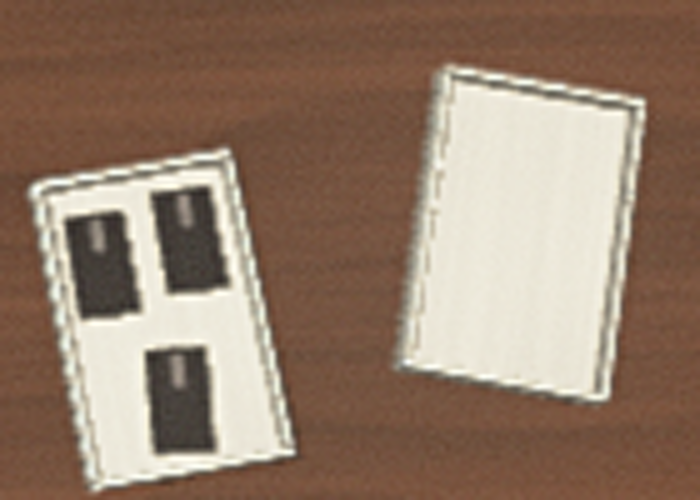

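```bash
cat >> h.py <<'E'
def proj(c,P):
    T=np.linalg.inv(c['world_from_camera']); P=np.atleast_2d(P); q=P@T[:3,:3].T+T[:3,3]
    f=200/np.tan(np.radians(float(c['fovy'])/2))
    return np.c_[float(c['cx'])+f*q[:,0]/-q[:,2], float(c['cy'])-f*q[:,1]/-q[:,2]]
def ray(c,uv,z):
    f=200/np.tan(np.radians(float(c['fovy'])/2)); W=c['world_from_camera']
    d=W[:3,:3]@np.array([(uv[0]-c['cx'])/f,-(uv[1]-c['cy'])/f,-1]); o=W[:3,3]
    return o+d*(z-o[2])/d[2]
def L(fn): return dict(np.load('pics/'+fn+'.npz'))
def tf(p,P):
    x,y,a=p; P=np.atleast_2d(P).astype(float); c,s=np.cos(a),np.sin(a)
    return np.c_[x+c*P[:,0]-s*P[:,1], y+s*P[:,0]+c*P[:,1], P[:,2]]
E
python3 - <<'E'
from h import *
from scipy.optimize import least_squares
top=L('top0');sc=L('scene0')
m=[(-70,-62,87,575,115),(-70,62,87,533,515),(70,-62,87,143,68),(70,62,87,92,455)]
m=np.array(m,float); uv=m[:,3:]/8+[230,140]
ms=np.array([(-70,-62,87,112,212),(-70,62,87,455,65),(70,62,87,735,335)],float); uvs=ms[:,3:]/8+[280,195]
for use in (1,2,3):
    def r(p):
        o=[]
        if use&1:o.append((proj(top,tf(p,m[:,:3]))-uv).ravel())
        if use&2:o.append((proj(sc,tf(p,ms[:,:3]))-uvs).ravel())
        return np.concatenate(o)
    s=least_squares(r,[350,180,1.5]); print(use,s.x,np.round(s.fun,1))
t=np.array([(440,65),(645,100),(607,403),(400,368)])/5.+[370,125]
w=np.array([ray(top,u,18) for u in t]);print(w, w.mean(0)); 
print([np.linalg.norm(w[i]-w[i-1]) for i in range(4)])
E
```

```text
1 [520.78938482 229.33362336   1.44218255] [ 0.3  0.8 -0.4 -1.5  0.3  0.9 -0.3 -0.1]
2 [520.18588031 237.50816455   1.44720425] [ 0.7  0.1 -0.3 -0.1 -0.4  0.1]
3 [520.01256966 232.29054332   1.4367245 ] [-0.7  1.3 -1.7 -1.  -0.7  1.1 -1.5  0.  -0.5 -1.3 -1.2 -1.2 -2.1 -0.9]
[[ 632.50268209 -271.87290082   18.        ]
 [ 610.55564173 -382.14086667   18.        ]
 [ 443.94534805 -348.38120702   18.        ]
 [ 464.74574359 -239.42077912   18.        ]] [ 537.93735386 -310.45393841   18.        ]
[np.float64(170.8669968607246), np.float64(112.43085374643555), np.float64(169.99618989560938), np.float64(110.92804560626068)]
```

```bash
cat >> h.py <<'E'
from scipy.spatial.transform import Rotation as Ro
def pose():
    s=env.state(); return s['eef_pos'], Ro.from_euler('xyz',s['tcp_rot']).as_matrix(), s
def goto(p,R,rate=10.0):
    "print tool-frame shift and rotvec to target from the current pose"
    p0,R0,s=pose(); d=R0.T@(np.array(p)-p0); w=Ro.from_matrix(R0.T@R).as_rotvec()
    print('shift',np.round(d,1),'rot',np.round(w,3),'j',np.round(s['joints'],2),'t',s['t'],'op',round(s['opening'],3),'F',np.round(s['ft_force'],1))
def toolR(caseyaw,pitch,sgn=1):
    # cartridge axes: x along case x pitched by theta (+x up), z leaning -x
    c,s=np.cos(pitch),np.sin(pitch)
    Rc=Ro.from_euler('z',caseyaw).as_matrix()@np.array([[c,0,-s],[0,1,0],[s,0,c]])
    X=-Rc[:,2]; Y=sgn*Rc[:,1]; return np.c_[X,Y,np.cross(X,Y)]
E
python3 - <<'E'
from h import *
p,R,s=pose(); print(np.round(R,3))
c=L('wrist0');W=c['world_from_camera']
print('cam in tool',np.round(R.T@(W[:3,3]-p),1)); print(np.round(R.T@W[:3,:3],3))
for sg in(1,-1):
    T=toolR(1.44,0,sg);print(T.round(2)); P=np.array([521,232,400.]); goto(P,T)
E
```

```text
[[-0.     0.324  0.946]
 [-0.001  0.946 -0.324]
 [-1.    -0.001 -0.   ]]
cam in tool [ 19.1   0.1 -75.8]
[[ 0.001  0.272 -0.962]
 [ 1.    -0.001  0.   ]
 [-0.    -0.962 -0.272]]
[[-0.   -0.99  0.13]
 [-0.    0.13  0.99]
 [-1.    0.   -0.  ]]
shift [   4.4 -236.7  417.8] rot [-1.77e+00 -1.00e-03  1.00e-03] j [ 1.14  0.49  1.56 -0.    1.09 -0.11] t 0.15 op 1.004 F [ 0.2 -0.4 -0.3]
[[-0.    0.99 -0.13]
 [-0.   -0.13 -0.99]
 [-1.   -0.    0.  ]]
shift [   4.4 -236.7  417.8] rot [1.372e+00 1.000e-03 1.000e-03] j [ 1.14  0.49  1.56 -0.    1.09 -0.11] t 0.15 op 1.004 F [ 0.2 -0.4 -0.3]
```

jog_arm --deltas '[-5, 0, 0, 0.18, 0, 0, 1, -5, 0, 0, 0.18, 0, 0, 1, 0, 0, 0, 0.18, 0, 0, 1, 0, 0, 0, 0.18, 0, 0, 1, 0, 0, 0, 0.18, 0, 0, 1, 0, 0, 0, 0.18, 0, 0, 1, 0, 0, 0, 0.18, 0, 0, 1, 0, 0, 0, 0.112, 0, 0, 1]'

```text
t: 1.15
eef_pos: [202.3, 591.2, 412.4]
tcp_rot: [-0.258, 1.565, -2.004]
ft_force: [-0.2, 0.7, -0.6]
opening: 1.001
```

```bash
python3 - <<'E'
from h import *
goto([521,250,400.],toolR(1.44,0,-1)); print(pose()[0])
E
```

```text
shift [ 13.3 373.4 280.2] rot [-0.045  0.005  0.002] j [ 1.14  0.48  1.55 -0.    1.11  1.31] t 1.15 op 1.001 F [-0.2  0.7 -0.6]
[202.32387143 591.21461102 412.38600742]
```

jog_arm --deltas '[0, 47, 35, -0.02, 0, 0, 1, 0, 47, 35, -0.02, 0, 0, 1, 0, 47, 35, 0, 0, 0, 1, 2, 47, 35, 0, 0, 0, 1, 2, 47, 35, 0, 0, 0, 1, 2, 47, 35, 0, 0, 0, 1, 2, 47, 35, 0, 0, 0, 0.6, 0, 47, 35, 0, 0, 0, 0.6, 0, 0, 0, 0, 0, 0, 0.6, 0, 0, 0, 0, 0, 0, 0.6]'

```text
t: 2.4
eef_pos: [543.9, 250.2, 402.6]
tcp_rot: [-0.511, 1.563, -2.217]
ft_force: [0.1, 0.2, -0.3]
opening: 0.64
```

```bash
python3 - <<'E'
from h import *
goto([521,250,400.],toolR(1.44,0,-1)); print(pose()[0])
snap('wrist','w1')
E
```

```text
shift [  2.7 -22.6   3.2] rot [-0.004  0.007  0.004] j [ 0.32  0.46  1.63 -0.    1.06  0.46] t 2.4 op 0.64 F [ 0.1  0.2 -0.3]
[543.86598006 250.15599485 402.61781938]
```

View pics/w1.png

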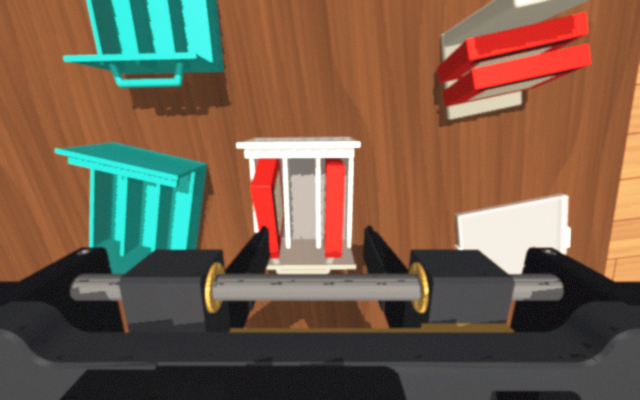

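```bash
python3 - <<'E'
import cv2
t=cv2.imread('pics/w1.png')
cv2.imwrite('pics/w1z.png',cv2.resize(t[130:280,225:375],None,fx=4,fy=4,interpolation=2))
E
```

```text
(no output)
```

View pics/w1z.png

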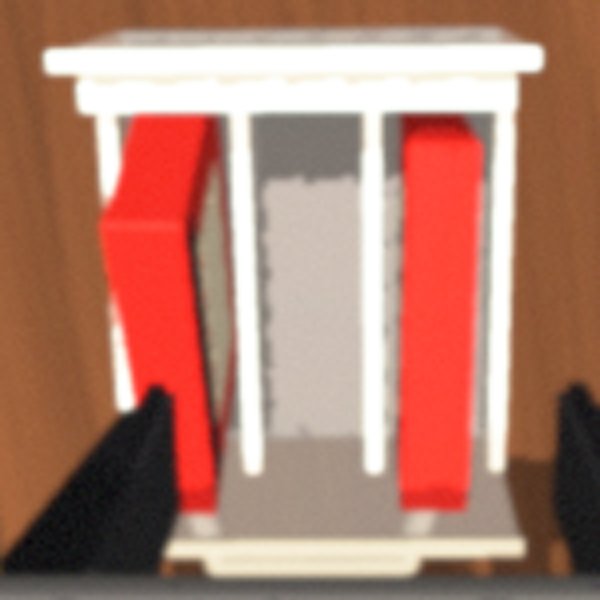

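```bash
cat > fit.py <<'E'
from h import *
from scipy.optimize import least_squares
w=L('w1')
m=np.array([(70,62,87,45,60),(70,-62,87,543,58),(68,20,40,243,115),(68,-20,40,372,115),(-68,20,40,253,472),(-68,-20,40,374,472),(-68,-60,40,496,470),(-70,-62,87,525,547),(56,58,77,77,97),(56,-58,77,517,97)],float)
uv=m[:,3:]/4+[225,130]
r=lambda p:(proj(w,tf(p,m[:,:3]))-uv).ravel()
s=least_squares(r,[520,232,1.44],loss='soft_l1'); print(s.x); print(np.c_[m[:,:3],r(s.x).reshape(-1,2).round(1)])
E
python3 fit.py
```

```text
[523.69516917 231.55845782   1.44254435]
[[ 70.   62.   87.    2.5   0.4]
 [ 70.  -62.   87.   -1.4   0.2]
 [ 68.   20.   40.   -1.  -15.6]
 [ 68.  -20.   40.    0.3 -15.8]
 [-68.   20.   40.    0.3  -0.5]
 [-68.  -20.   40.    0.3  -0.6]
 [-68.  -60.   40.    0.   -0.2]
 [-70.  -62.   87.   -1.2  -0.1]
 [ 56.   58.   77.    1.8   3.4]
 [ 56.  -58.   77.   -0.4   2.8]]
```

```bash
sed -i 's/(68,20,40,243,115),(68,-20,40,372,115),//; s/(56,58,77,77,97),(56,-58,77,517,97)/(56,58,77,77,110),(56,-58,77,517,110)/' fit.py
cat >> fit.py <<'E'
# cartridge model: raised corner (65.4,yc,49.7), pitch 24; fit yc, xr, pitch using top -x edge & top +x edge
def cart(q):
    xr,yc,zr,th,psi=q; c,s_=np.cos(th),np.sin(th)
    pts=[]
    for a,h in((-110,75),(0,75)):
        for b in(10,-10):
            pts.append((a*c-h*s_,b,a*s_+h*c))
    P=np.array(pts); P[:,:2]=P[:,:2]@np.array([[np.cos(psi),np.sin(psi)],[-np.sin(psi),np.cos(psi)]])
    return P+[xr,yc,zr]
print(cart([65.4,40,49.7,.419,0]).round(1))
muv=np.array([(103,220),(188,220)])/4+[225,130]  # top +x edge (+y,-y)
pr=proj(w,tf(s.x,cart([65.4,40,49.7,.419,0])));print(((pr-[225,130])*4).round(0))
E
python3 fit.py
```

```text
[523.56625648 231.52450345   1.44269645]
[[ 70.   62.   87.    2.4   0.5]
 [ 70.  -62.   87.   -1.5   0.3]
 [-68.   20.   40.    0.2  -0.4]
 [-68.  -20.   40.    0.2  -0.5]
 [-68.  -60.   40.   -0.   -0.2]
 [-70.  -62.   87.   -1.3  -0.1]
 [ 56.   58.   77.    1.7   0.2]
 [ 56.  -58.   77.   -0.5  -0.4]]
[[-65.6  50.   73.5]
 [-65.6  30.   73.5]
 [ 34.9  50.  118.2]
 [ 34.9  30.  118.2]]
[[143. 512.]
 [210. 512.]
 [ 82. 223.]
 [165. 222.]]
```

```bash
cat > tgt.py <<'E'
from h import *
case=np.array([523.57,231.52,1.4427])
def cartpose(xr,zr,th,yc,psi,depth=18,back=0):
    "tool pose holding cartridge with raised corner at (xr,zr) case frame, pitch th, mid y yc"
    c,s=np.cos(th),np.sin(th)
    zc=np.array([-s,0,c]); xc=np.array([c,0,s])
    g=np.array([xr,yc,zr])-55*xc+(75-depth)*zc
    R=toolR(case[2]+psi,th,-1)
    G=tf(case,g)[0]
    return G-R[:,0]*(171+back),R
E
python3 - <<'E'
from tgt import *
p,R=cartpose(65.4,49.7,.419,36.6,-.038,back=70); print(p); goto(p,R)
E
```

```text
[470.03274207 131.52797618 299.54528694]
shift [104.2 -56.8 127. ] rot [0.031 0.426 0.01 ] j [ 0.32  0.46  1.63 -0.01  1.06  0.46] t 2.45 op 0.617 F [ 0.3 -0.3 -0.4]
```

jog_arm --deltas '[0, -15, 40, 0.01, 0.142, 0, 0.45, 0, -15, 40, 0.01, 0.142, 0, 0.45, 0, -15, 40, 0.01, 0.142, 0, 0.45, 0, 0, 0, 0, 0, 0, 0.45]'

```text
t: 2.95
eef_pos: [477.6, 142.2, 386.2]
tcp_rot: [-3.124, 1.139, 1.43]
ft_force: [0.3, -0.3, 0.4]
opening: 0.45
```

```bash
python3 - <<'E'
from tgt import *
p,R=cartpose(65.4,49.7,.419,36.6,-.038,back=70); print(p); goto(p,R)
E
```

```text
[470.03274207 131.52797618 299.54528694]
shift [73.8 -5.1 46.9] rot [ 0.005 -0.013  0.01 ] j [ 0.09  0.33  1.92  0.56  0.87 -0.12] t 2.95 op 0.45 F [ 0.3 -0.3  0.4]
```

jog_arm --deltas '[37, -3, 23, 0.005, -0.013, 0.01, 0.45, 37, -3, 23, 0, 0, 0, 0.45, 0, 0, 0, 0, 0, 0, 0.45]'

```text
t: 3.32
eef_pos: [470.0, 135.5, 300.1]
tcp_rot: [3.133, 1.155, 1.401]
ft_force: [-0.3, 0.5, 1.2]
opening: 0.449
```

```bash
python3 - <<'E'
from tgt import *
p,R=cartpose(65.4,49.7,.419,36.6,-.038,back=70); print(p); goto(p,R)
snap('wrist','w2');snap('scene','s2');snap('top','t3')
t=cv2.imread('pics/s2.png'); cv2.imwrite('pics/s2z.png',cv2.resize(t[150:300,250:420],None,fx=4,fy=4,interpolation=2))
E
```

```text
[470.03274207 131.52797618 299.54528694]
shift [-1.   0.7  3.8] rot [ 0.006  0.004 -0.001] j [ 0.08  0.45  2.04  0.68  0.67 -0.3 ] t 3.325 op 0.449 F [-0.3  0.5  1.2]
```

View pics/w2.png

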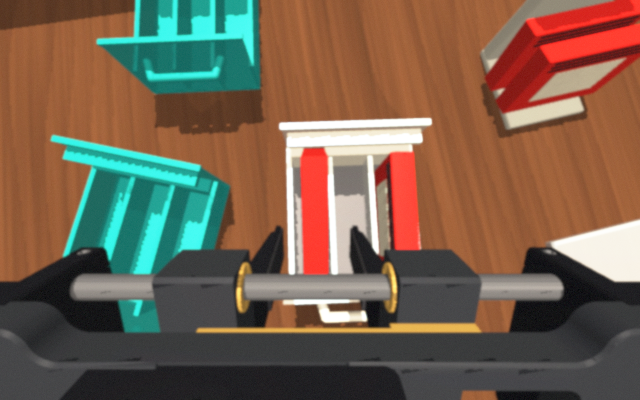

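View pics/s2z.png

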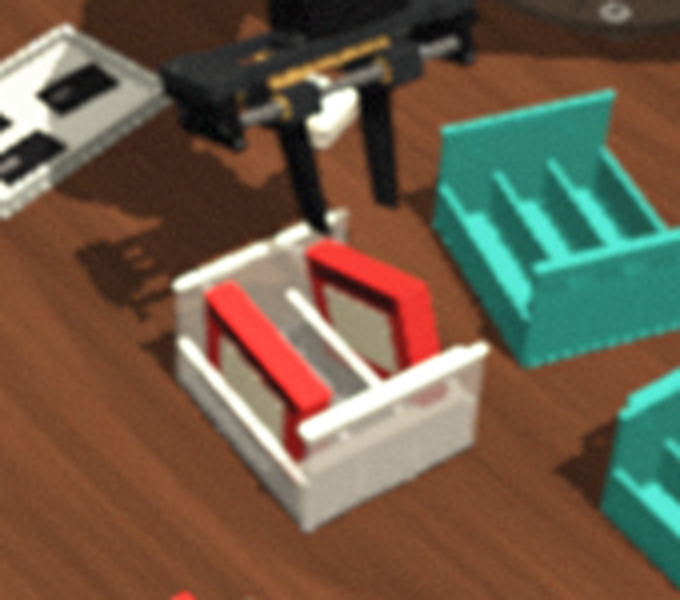

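```bash
python3 - <<'E'
from tgt import *
w=L('w2')
t=cv2.imread('pics/w2.png'); z=cv2.resize(t[110:310,266:386],None,fx=3,fy=3,interpolation=2); cv2.imwrite('pics/w2z.png',z)
th=.419;c,s=np.cos(th),np.sin(th)
P=np.array([[65.4+a*c-h*s,36.6-a*.038*0+b,49.7+a*s+h*c] for a,h in((-110,75),(0,75)) for b in(10,-10)])
P[:2,1]+=2.1;P[2:,1]-=2.1
print(((proj(w,tf(case,P))-[266,110])*3).round(0))
W=[(-70,62,87),(-70,-62,87),(70,62,87),(70,-62,87)]
print(((proj(w,tf(case,W))-[266,110])*3).round(0))
E
```

```text
[[111. 544.]
 [184. 542.]
 [109. 139.]
 [194. 136.]]
[[ 57. 573.]
 [540. 556.]
 [ 48.  51.]
 [492.  38.]]
```

View pics/w2z.png

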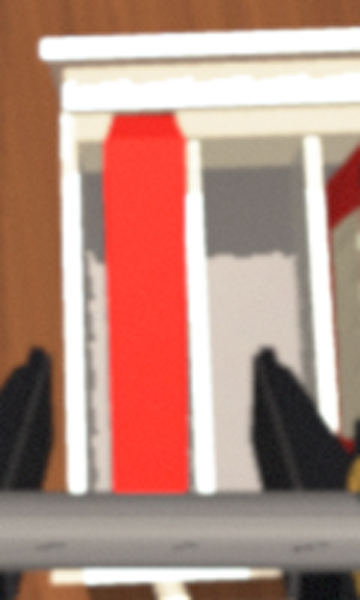

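```bash
python3 - <<'E'
from tgt import *
p,R=cartpose(65.4,49.7,.419,37,-.025,back=30); goto(p,R)
p,R=cartpose(65.4,49.7,.419,37,-.025,back=0); goto(p,R)
E
```

```text
shift [41.6  0.3  4.8] rot [-0.004  0.001 -0.012] j [ 0.08  0.44  2.03  0.68  0.67 -0.3 ] t 3.475 op 0.449 F [-0.1  0.4  0.2]
shift [71.6 -0.   4.8] rot [-0.004  0.001 -0.012] j [ 0.08  0.44  2.03  0.68  0.67 -0.3 ] t 3.475 op 0.449 F [-0.1  0.4  0.2]
```

jog_arm --deltas '[20, 0, 2.5, -0.004, 0, -0.01, 0.45, 20, 0, 2, 0, 0, 0, 0.45, 15, 0, 0, 0, 0, 0, 0.45, 10, 0, 0, 0, 0, 0, 0.45, 6, 0, 0, 0, 0, 0, 0.45, 0, 0, 0, 0, 0, 0, 0.45]'

```text
t: 4.22
eef_pos: [476.3, 162.9, 235.5]
tcp_rot: [3.123, 1.152, 1.403]
ft_force: [0.9, -0.5, 0.0]
opening: 0.451
```

```bash
python3 - <<'E'
from tgt import *
p,R=cartpose(65.4,49.7,.419,37,-.025,back=0); goto(p,R)
snap('wrist','w3');snap('scene','s3')
t=cv2.imread('pics/s3.png'); cv2.imwrite('pics/s3z.png',cv2.resize(t[150:300,250:420],None,fx=4,fy=4,interpolation=2))
t=cv2.imread('pics/w3.png'); z=cv2.resize(t[110:310,226:406],None,fx=3,fy=3,interpolation=2); cv2.imwrite('pics/w3z.png',z)
E
```

```text
shift [-1.5 -0.5  3.2] rot [ 0.005  0.    -0.006] j [ 0.13  0.57  2.05  0.85  0.55 -0.46] t 4.225 op 0.451 F [ 0.9 -0.5  0. ]
```

View pics/w3z.png

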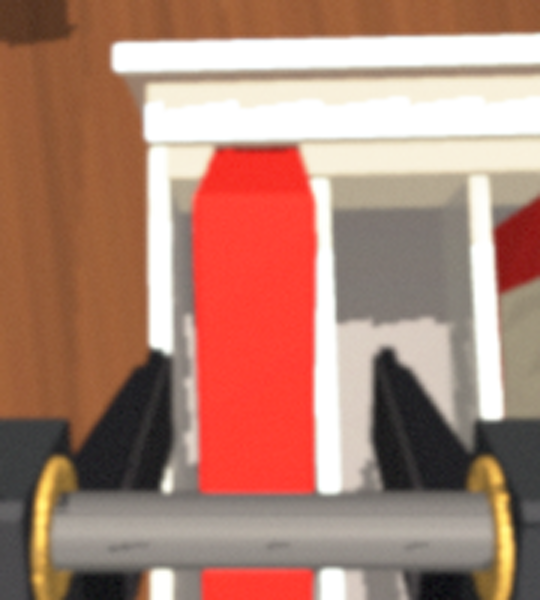

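View pics/s3z.png

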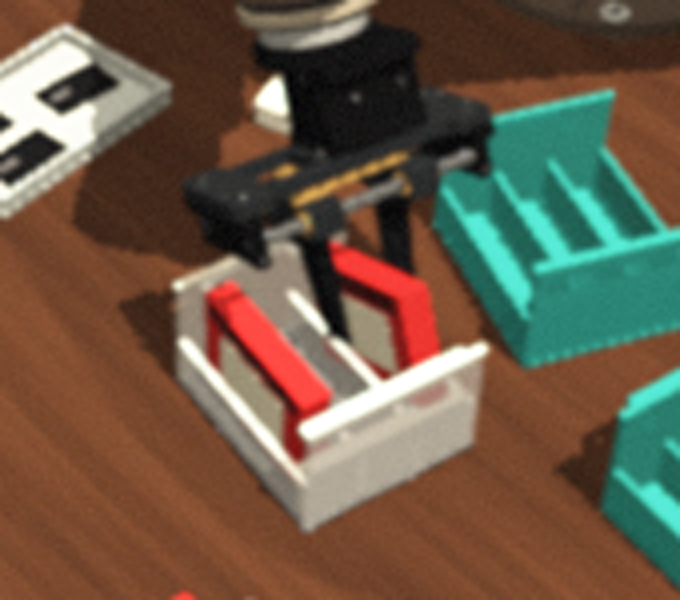

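jog_arm --deltas '[0, -2.4, 2.5, 0, 0, 0, 0.45, 0, 0, 0, 0, 0, 0, 0.0, 0, 0, 0, 0, 0, 0, 0.0, 0, 0, 0, 0, 0, 0, 0.0, 0, 0, 0, 0, 0, 0, 0.0, 0, 0, 0, 0, 0, 0, 0.0]'

```text
t: 5.08
eef_pos: [473.5, 160.2, 235.8]
tcp_rot: [3.118, 1.151, 1.397]
ft_force: [-0.2, -0.6, -0.1]
opening: 0.208
```

```bash
python3 - <<'E'
from tgt import *
p,R=cartpose(65.4,49.7,.419,39.4,-.025,back=0); goto(p,R); print(env.state()['moment'])
snap('wrist','w4')
t=cv2.imread('pics/w4.png'); z=cv2.resize(t[110:310,226:406],None,fx=3,fy=3,interpolation=2); cv2.imwrite('pics/w4z.png',z)
E
```

```text
shift [-0.  -0.5  0.5] rot [ 0.005 -0.001 -0.008] j [ 0.13  0.57  2.06  0.85  0.54 -0.47] t 5.075 op 0.208 F [-0.2 -0.6 -0.1]
[-0.337994    0.08441904  0.04323267]
```

View pics/w4z.png

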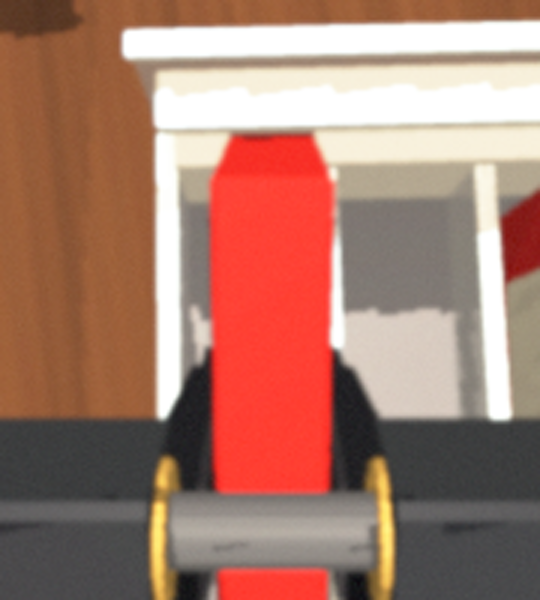

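```bash
cat > lev.py <<'E'
from tgt import *
import sys
def path(f): # f 0..1
    return dict(xr=65.4-16.4*f, zr=49.7+1.5*f, th=.419*(1-f))
f0=float(sys.argv[1]); f1=float(sys.argv[2]); n=int(sys.argv[3]); yc=39.8;psi=-.033
Q=[(p0,R0) for p0,R0 in [cartpose(yc=yc,psi=psi,**path(f)) for f in np.linspace(f0,f1,n+1)]]
p,R,s=pose()
goto(*Q[0]);
Q[0]=(p,R)
for (a,A),(b,B) in zip(Q,Q[1:]):
    print(np.round(A.T@(b-a),1), np.round(Ro.from_matrix(A.T@B).as_rotvec(),3))
E
python3 lev.py 0 .375 4
```

```text
shift [-0.1 -1.5  0.5] rot [ 0.013 -0.001 -0.005] j [ 0.13  0.57  2.06  0.85  0.54 -0.47] t 5.125 op 0.21 F [ 0.8 -0.2  1.2]
[-2.8 -1.4 -7.1] [ 0.013 -0.04  -0.005]
[-2.7  0.  -7.6] [-0.    -0.039  0.   ]
[-2.6  0.  -7.6] [-0.    -0.039 -0.   ]
[-2.6 -0.  -7.6] [ 0.    -0.039  0.   ]
```

jog_arm --deltas '[-2.8, 0, -7.3, 0, -0.04, 0, 0, -2.7, 0, -7.6, 0, -0.039, 0, 0]'

```text
t: 5.38
eef_pos: [475.1, 171.6, 246.4]
tcp_rot: [3.116, 1.232, 1.394]
ft_force: [0.5, 2.9, -1.7]
opening: 0.209
```

```bash
python3 lev.py 0.1875 .5 4; python3 -c "
from h import *
print(env.state()['moment'])"
```

```text
shift [-0.2 -1.3  0. ] rot [ 0.011  0.002 -0.005] j [ 0.16  0.55  2.03  0.66  0.53 -0.26] t 5.375 op 0.209 F [ 0.5  2.9 -1.7]
[-2.4 -1.2 -6.3] [ 0.011 -0.031 -0.005]
[-2.2  0.  -6.3] [-0.    -0.033  0.   ]
[-2.1 -0.  -6.3] [-0.    -0.033 -0.   ]
[-2.1 -0.  -6.3] [ 0.    -0.033 -0.   ]
[0.21150562 0.06990829 0.01276839]
```

jog_arm --deltas '[-2.3, 0, -5.6, 0, -0.033, 0, 0, -2.2, 0, -6.1, 0, -0.034, 0, 0]'

```text
t: 5.62
eef_pos: [476.5, 181.7, 254.5]
tcp_rot: [3.11, 1.302, 1.387]
ft_force: [0.3, 0.5, -1.3]
opening: 0.211
```

```bash
python3 lev.py 0.344 .656 4; python3 -c "
from h import *
print(env.state()['moment'])
snap('wrist','w5');snap('scene','s5')
t=cv2.imread('pics/s5.png'); cv2.imwrite('pics/s5z.png',cv2.resize(t[150:300,250:420],None,fx=4,fy=4,interpolation=2))"
```

```text
shift [-0.1 -1.1 -0.4] rot [ 0.011  0.006 -0.006] j [ 0.19  0.54  2.01  0.5   0.54 -0.08] t 5.625 op 0.211 F [ 0.3  0.5 -1.3]
[-2.3 -1.  -6.7] [ 0.01  -0.027 -0.006]
[-2.1 -0.  -6.3] [-0.    -0.033 -0.   ]
[-2.1 -0.  -6.3] [-0.    -0.033  0.   ]
[-2.  -0.  -6.2] [ 0.    -0.033  0.   ]
[-0.28181018  0.08487217  0.00618188]
```

View pics/s5z.png

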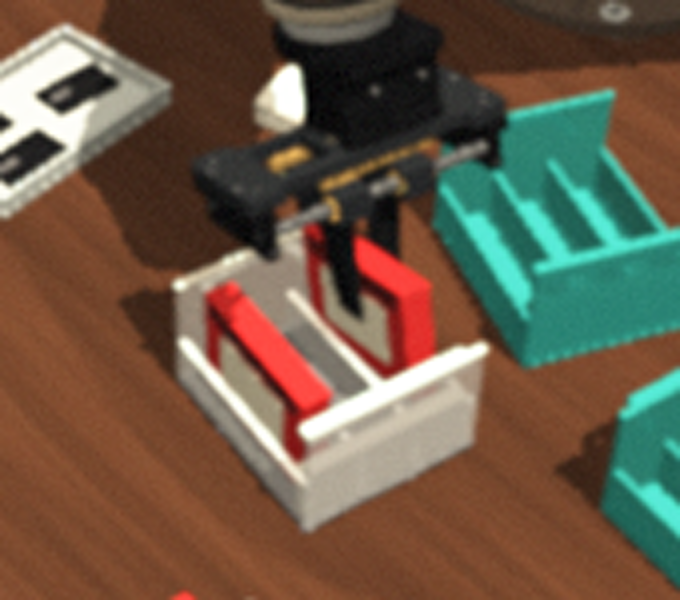

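View pics/w5.png

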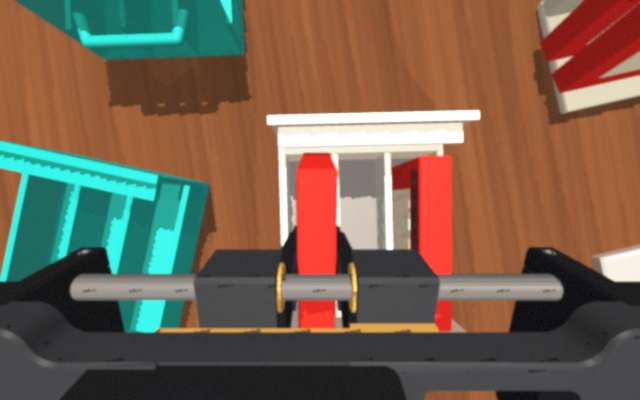

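Cartridge turns with the fingers (top +x edge now at rows ~155-168, columns 299-336, still centred); forces are small. Continuing.

jog_arm --deltas '[-2.3, 0, -6.3, 0, -0.03, 0, 0, -2.2, 0, -6.3, 0, -0.033, 0, 0, -2.1, 0, -6.3, 0, -0.033, 0, 0, -2.0, 0, -6.2, 0, -0.033, 0, 0]'

```text
t: 6.22
eef_pos: [479.6, 203.9, 267.9]
tcp_rot: [3.096, 1.43, 1.374]
ft_force: [-0.1, -1.0, -0.1]
opening: 0.211
```

```bash
python3 lev.py 0.656 1 4; python3 -c "
from h import *
print(env.state()['moment'])"
```

```text
shift [-0.4 -0.6 -0.6] rot [ 0.01   0.004 -0.005] j [0.26 0.53 1.96 0.23 0.6  0.22] t 6.225 op 0.211 F [-0.1 -1.  -0.1]
[-2.6 -0.5 -7.4] [ 0.01  -0.032 -0.005]
[-2.1 -0.  -6.9] [-0.    -0.036 -0.   ]
[-2.1 -0.  -6.9] [-0.    -0.036  0.   ]
[-2.  -0.  -6.8] [ 0.    -0.036 -0.   ]
[-0.20240822  0.0639996  -0.03340175]
```

jog_arm --deltas '[-2.5, 0, -7.4, 0.005, -0.033, 0, 0, -2.1, 0, -6.9, 0, -0.036, 0, 0, -2.1, 0, -6.9, 0, -0.036, 0, 0, -2.0, 0, -6.8, 0, -0.036, 0, 0, 0, 0, 0, 0, 0, 0, 0]'

```text
t: 6.85
eef_pos: [483.4, 230.8, 278.1]
tcp_rot: [0.511, 1.57, -1.216]
ft_force: [-0.1, 0.6, -1.2]
opening: 0.211
```

```bash
python3 lev.py 1 1 1; python3 -c "
from h import *
print(env.state()['moment'])
snap('wrist','w6');snap('scene','s6');snap('top','t6')
t=cv2.imread('pics/s6.png'); cv2.imwrite('pics/s6z.png',cv2.resize(t[150:300,250:420],None,fx=4,fy=4,interpolation=2))
t=cv2.imread('pics/w6.png'); z=cv2.resize(t[90:290,226:466],None,fx=3,fy=3,interpolation=2); cv2.imwrite('pics/w6z.png',z)"
```

```text
shift [-1.1 -0.   0.1] rot [ 0.005  0.001 -0.001] j [ 0.32  0.53  1.9  -0.    0.7   0.48] t 6.85 op 0.211 F [-0.1  0.6 -1.2]
[-1.1 -0.   0.1] [ 0.005  0.001 -0.001]
[-0.08802862  0.05093039 -0.01192693]
```

View pics/s6z.png

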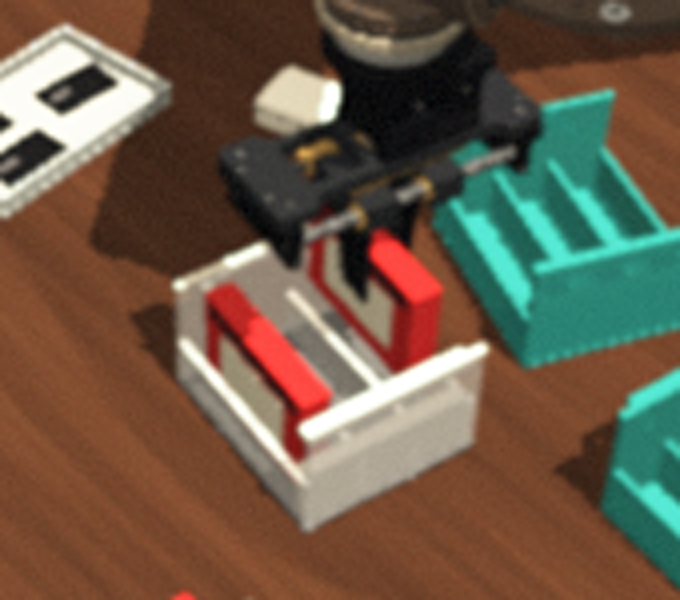

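View pics/w6z.png

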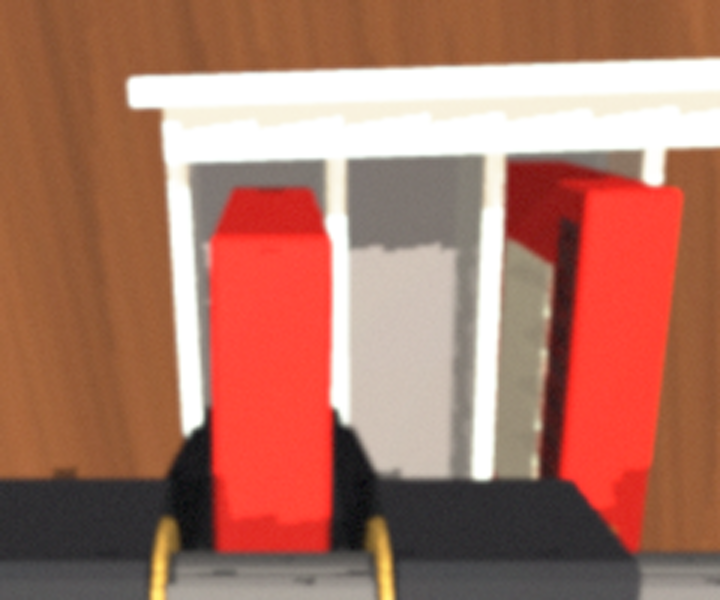

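jog_arm --deltas '[-10, 0, 0, 0, 0, 0, 0, -15, 0, 0, 0, 0, 0, 0, -20, 0, 0, 0, 0, 0, 0, -20, 0, 0, 0, 0, 0, 0, -25, 0, 0, 0, 0, 0, 0, -25, 0, 0, 0, 0, 0, 0, -15, 0, 0, 0, 0, 0, 0, 0, 0, 0, 0, 0, 0, 0]'

```text
t: 8.0
eef_pos: [482.3, 228.8, 419.4]
tcp_rot: [2.325, 1.565, 0.596]
ft_force: [0.3, 0.8, -2.2]
opening: 0.209
```

```bash
python3 -c "
from h import *
s=env.state();print(s)
snap('wrist','w7');snap('scene','s7')
"
```

```text
{'t': 8.0, 'joints': array([0.31901934, 0.34509638, 1.76403779, 0.00184999, 1.02689848,
       0.47584851]), 'qvel': array([-0.00139419,  0.00029747,  0.01315208,  0.00230035,  0.00032543,
       -0.002528  ]), 'tau': array([ 4.28402424e-02, -5.18487811e+01, -2.60232139e+01,  8.10767454e-02,
        2.49379221e-01,  3.38298894e-03]), 'eef_pos': array([482.29525954, 228.84088898, 419.41162913]), 'tcp_rot': array([2.32494125, 1.56501463, 0.59636282]), 'ft_force': array([ 0.27661228,  0.78022124, -2.2109922 ]), 'moment': array([-0.04197443,  0.02859381, -0.05470504]), 'opening': 0.20865538731616384}
```

View pics/s7.png

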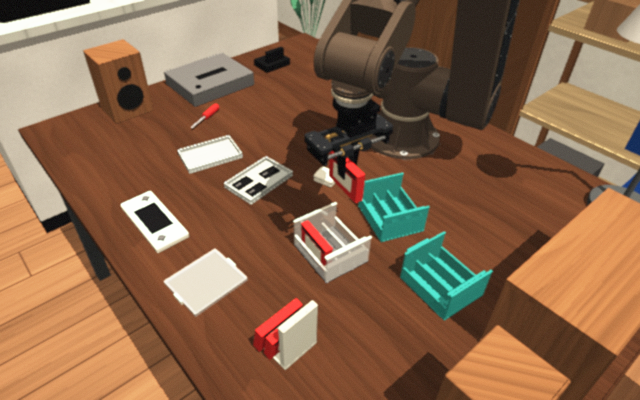

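View pics/w7.png

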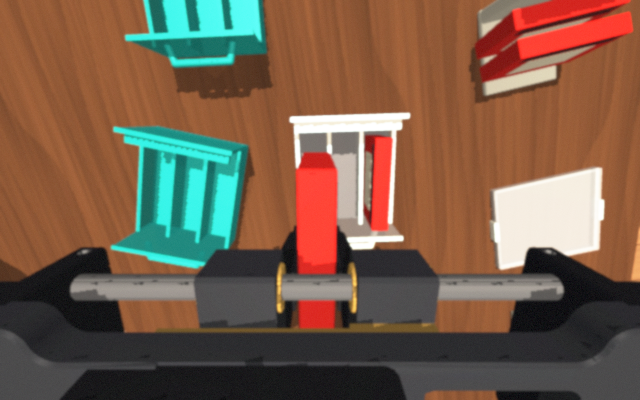

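```bash
python3 - <<'E'
from h import *
goto([538,-310.5,400],toolR(-.19,0,-1))
E
```

```text
shift [ 16.8 139.8 523.9] rot [ 1.603e+00 -4.000e-03  1.000e-03] j [0.32 0.35 1.77 0.   1.03 0.48] t 8.1 op 0.207 F [-0.1 -0.8 -1.6]
```

jog_arm --deltas '[0, 8, 30, 0, 0, 0, 0, 0, 14, 52, 0, 0, 0, 0, 0, 15, 57, 0, 0, 0, 0, 2, 15, 57, 0, 0, 0, 0, 2, 15, 57, 0, 0, 0, 0, 2, 15, 57, 0, 0, 0, 0, 2, 15, 57, 0, 0, 0, 0, 2, 15, 57, 0, 0, 0, 0, 2, 14, 50, 0, 0, 0, 0, 0, 10, 30, 0, 0, 0, 0]'

```text
t: 9.35
eef_pos: [538.3, -305.2, 395.9]
tcp_rot: [-2.127, 1.56, 2.432]
ft_force: [1.4, 0.6, -0.2]
opening: 0.21
```

jog_arm --deltas '[0, 0, 0, 0.1, 0, 0, 0, 0, 0, 0, 0.18, 0, 0, 0, 0, 0, 0, 0.18, 0, 0, 0, 0, 0, 0, 0.18, 0, 0, 0, 0, 0, 0, 0.18, 0, 0, 0, 0, 0, 0, 0.18, 0, 0, 0, 0, 0, 0, 0.18, 0, 0, 0, 0, 0, 0, 0.18, 0, 0, 0, 0, 0, 0, 0.18, 0, 0, 0, 0, 0, 0, 0.05, 0, 0, 0]'

```text
t: 10.6
eef_pos: [537.2, -308.6, 384.3]
tcp_rot: [-0.46, 1.542, 2.452]
ft_force: [0.6, -0.1, -0.9]
opening: 0.21
```

```bash
python3 - <<'E'
from h import *
goto([538,-310.5,400],toolR(-.19,0,-1))
snap('wrist','w8');snap('scene','s8')
E
```

```text
shift [-15.8   1.4  -0.8] rot [-0.04   0.026  0.013] j [-0.63  0.51  1.59  0.    1.07  1.17] t 10.6 op 0.21 F [ 0.6 -0.1 -0.9]
```

View pics/w8.png

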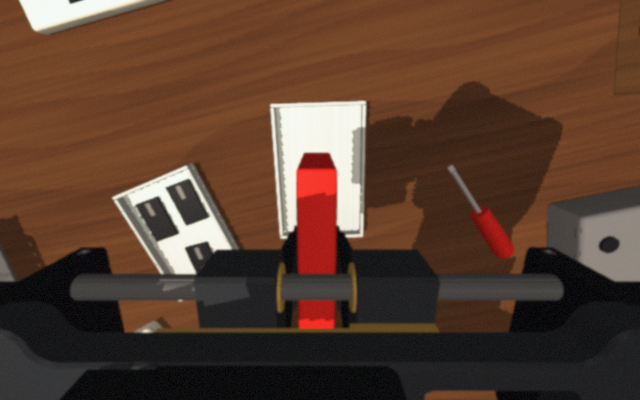

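View pics/s8.png

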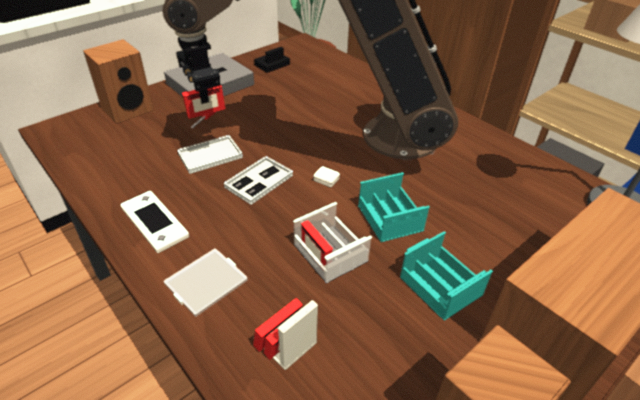

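```bash
python3 - <<'E'
import cv2
t=cv2.imread('pics/w8.png')
cv2.imwrite('pics/w8z.png',cv2.resize(t[90:250,255:385],None,fx=3.7,fy=3.7,interpolation=2))
E
```

```text
(no output)
```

View pics/w8z.png

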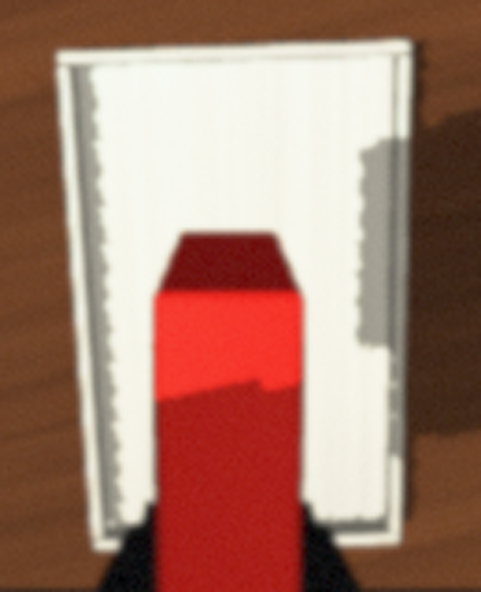

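```bash
cat > tray.py <<'E'
from h import *
from scipy.optimize import least_squares
w=L('w8')
uv=np.array([(57,53),(411,42),(400,545),(93,550)])/3.7+[255,90]
m=np.array([(85,55,18),(85,-55,18),(-85,-55,18),(-85,55,18)],float)
r=lambda p:(proj(w,tf(p,m))-uv).ravel()
s=least_squares(r,[538,-310,-.19]);print(s.x,s.fun.round(1))
E
python3 tray.py
```

```text
[ 5.38407577e+02 -3.08836231e+02 -2.01792026e-01] [ 0.1 -0.  -0.   0.1 -0.1 -0.2  0.1  0.1]
```

```bash
python3 - <<'E'
from h import *
goto([538.4,-308.8,385],toolR(-.2018,0,-1))
E
```

```text
shift [-0.7 -0.1 -1.1] rot [-0.025  0.026  0.013] j [-0.63  0.51  1.59  0.    1.07  1.17] t 10.7 op 0.209 F [-0.3 -0.1 -1.2]
```

jog_arm --deltas '[0, 0, -1, -0.025, 0.026, 0.013, 0, 10, 0, 0, 0, 0, 0, 0, 25, 0, 0, 0, 0, 0, 0, 30, 0, 0, 0, 0, 0, 0, 25, 0, 0, 0, 0, 0, 0, 15, 0, 0, 0, 0, 0, 0, 6, 0, 0, 0, 0, 0, 0, 0, 0, 0, 0, 0, 0, 0]'

```text
t: 11.7
eef_pos: [538.1, -308.7, 266.9]
tcp_rot: [3.041, 1.57, -0.295]
ft_force: [-0.2, 0.6, -1.4]
opening: 0.207
```

```bash
python3 - <<'E'
from h import *
goto([538.4,-308.8,233],toolR(-.2018,0,-1))
snap('wrist','w9');snap('scene','s9');snap('top','t9')
t=cv2.imread('pics/s9.png'); cv2.imwrite('pics/s9z.png',cv2.resize(t[70:200,150:290],None,fx=4.5,fy=4.5,interpolation=2))
t=cv2.imread('pics/t9.png'); cv2.imwrite('pics/t9z.png',cv2.resize(t[100:240,380:560],None,fx=4,fy=4,interpolation=2))
E
```

```text
shift [33.9  0.  -0.3] rot [ 0.008 -0.001 -0.   ] j [-0.63  0.64  1.7   0.    0.8   1.14] t 11.7 op 0.207 F [-0.2  0.6 -1.4]
```

View pics/s9z.png

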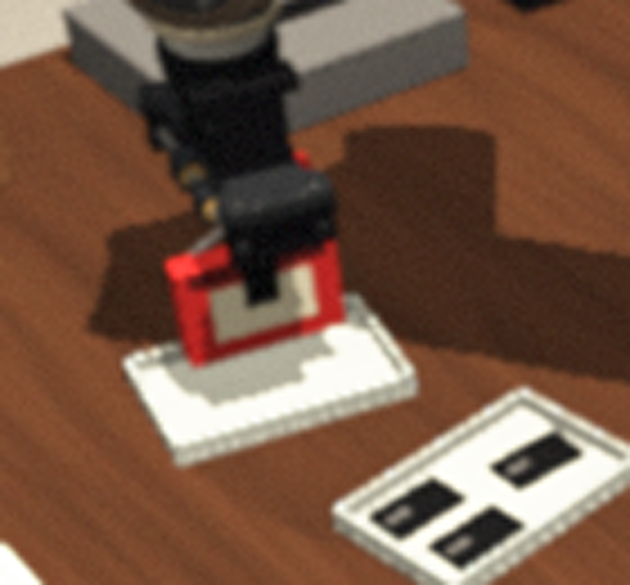

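View pics/w9.png

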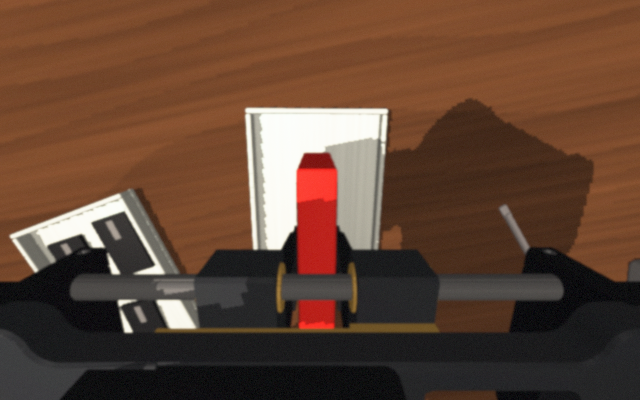

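jog_arm --deltas '[10, 0, 0, 0, 0, 0, 0, 9, 0, 0, 0, 0, 0, 0, 4, 0, 0, 0, 0, 0, 0, 2, 0, 0, 0, 0, 0, 0, 0, 0, 0, 0, 0, 0, 0]'

```text
t: 12.48
eef_pos: [538.3, -308.8, 241.8]
tcp_rot: [2.803, 1.567, -0.533]
ft_force: [0.4, -0.5, -0.3]
opening: 0.211
```

jog_arm --deltas '[1.5, 0, 0, 0, 0, 0, 0, 1.5, 0, 0, 0, 0, 0, 0]'

```text
t: 12.72
eef_pos: [538.4, -308.9, 239.0]
tcp_rot: [2.779, 1.566, -0.557]
ft_force: [0.1, -0.6, -1.1]
opening: 0.21
```

jog_arm --deltas '[1.5, 0, 0, 0, 0, 0, 0, 0, 0, 0, 0, 0, 0, 0]'

```text
t: 12.98
eef_pos: [538.4, -308.8, 237.4]
tcp_rot: [2.782, 1.566, -0.554]
ft_force: [0.7, 0.3, 0.3]
opening: 0.211
```

jog_arm --deltas '[1.5, 0, 0, 0, 0, 0, 0, 0, 0, 0, 0, 0, 0, 0]'

```text
t: 13.22
eef_pos: [538.4, -308.9, 235.8]
tcp_rot: [2.782, 1.566, -0.553]
ft_force: [-0.3, 0.0, -1.5]
opening: 0.209
```

jog_arm --deltas '[1.5, 0, 0, 0, 0, 0, 0, 0, 0, 0, 0, 0, 0, 0]'

```text
t: 13.48
eef_pos: [538.4, -308.9, 234.2]
tcp_rot: [2.772, 1.566, -0.563]
ft_force: [-0.2, 0.0, -0.7]
opening: 0.209
```

jog_arm --deltas '[1, 0, 0, 0, 0, 0, 0, 0, 0, 0, 0, 0, 0, 0]'

```text
t: 13.72
eef_pos: [538.4, -308.9, 233.2]
tcp_rot: [2.777, 1.566, -0.559]
ft_force: [-0.1, -0.0, -0.2]
opening: 0.211
```

jog_arm --deltas '[1, 0, 0, 0, 0, 0, 0, 0, 0, 0, 0, 0, 0, 0]'

```text
t: 13.98
eef_pos: [538.4, -308.9, 232.3]
tcp_rot: [2.772, 1.566, -0.564]
ft_force: [-0.7, -0.6, -0.3]
opening: 0.206
```

jog_arm --deltas '[1, 0, 0, 0, 0, 0, 0, 0, 0, 0, 0, 0, 0, 0]'

```text
t: 14.22
eef_pos: [538.3, -308.9, 232.4]
tcp_rot: [2.76, 1.566, -0.576]
ft_force: [-0.3, 0.0, -1.9]
opening: 0.209
```

```bash
python3 - <<'E'
from h import *
s=env.state();print(s['ft_force'],s['moment'])
snap('scene','s10')
t=cv2.imread('pics/s10.png'); cv2.imwrite('pics/s10z.png',cv2.resize(t[90:190,160:260],None,fx=6,fy=6,interpolation=2))
E
```

```text
[-0.30266655  0.00743529 -1.86592189] [-0.0552005   0.15960231  0.0003392 ]
```

View pics/s10z.png

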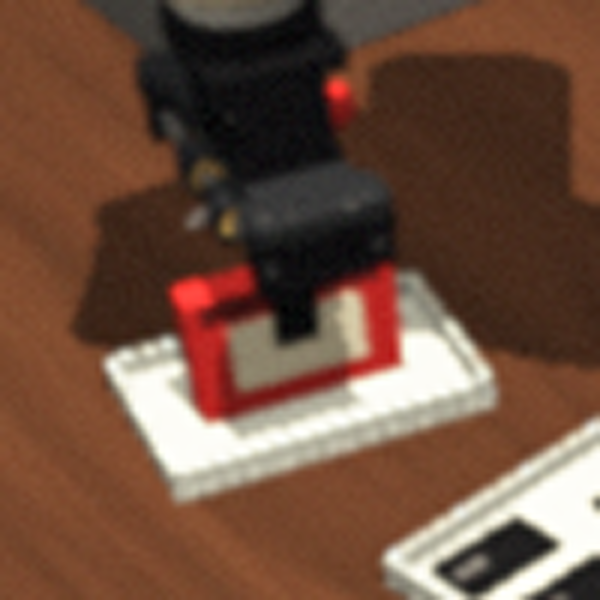

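jog_arm --deltas '[1.5, 0, 0, 0, 0, 0, 0, 0, 0, 0, 0, 0, 0, 0]'

```text
t: 14.52
eef_pos: [538.3, -308.9, 232.4]
tcp_rot: [2.75, 1.565, -0.586]
ft_force: [0.1, 0.4, 0.3]
opening: 0.215
```

jog_arm --deltas '[1.5, 0, 0, 0, 0, 0, 0, 0, 0, 0, 0, 0, 0, 0]'

```text
t: 14.78
eef_pos: [538.3, -308.9, 232.3]
tcp_rot: [2.737, 1.564, -0.599]
ft_force: [0.1, -0.4, -0.5]
opening: 0.21
```

```bash
python3 - <<'E'
from h import *
s=env.state();print(s['ft_force'],s['moment'],s['eef_pos'])
E
```

```text
[ 0.07917237 -0.39954083 -0.51171046] [-0.02403473  0.16572825 -0.04575372] [ 538.25028335 -308.88088644  232.30767651]
```

jog_arm --deltas '[0, 0, 0, 0, 0, 0, 0.24, 0, 0, 0, 0, 0, 0, 0.28, 0, 0, 0, 0, 0, 0, 0.35, 0, 0, 0, 0, 0, 0, 0.45, 0, 0, 0, 0, 0, 0, 0.45]'

```text
t: 15.4
eef_pos: [538.4, -308.9, 231.3]
tcp_rot: [2.749, 1.565, -0.587]
ft_force: [0.7, -0.2, 0.6]
opening: 0.438
```

```bash
python3 - <<'E'
from h import *
s=env.state();print(s['ft_force'],s['eef_pos'])
snap('wrist','w11');snap('scene','s11')
t=cv2.imread('pics/s11.png'); cv2.imwrite('pics/s11z.png',cv2.resize(t[90:190,160:260],None,fx=6,fy=6,interpolation=2))
E
```

```text
[ 0.71918261 -0.19732495  0.63603141] [ 538.35454245 -308.9450331   231.28827199]
```

View pics/s11z.png

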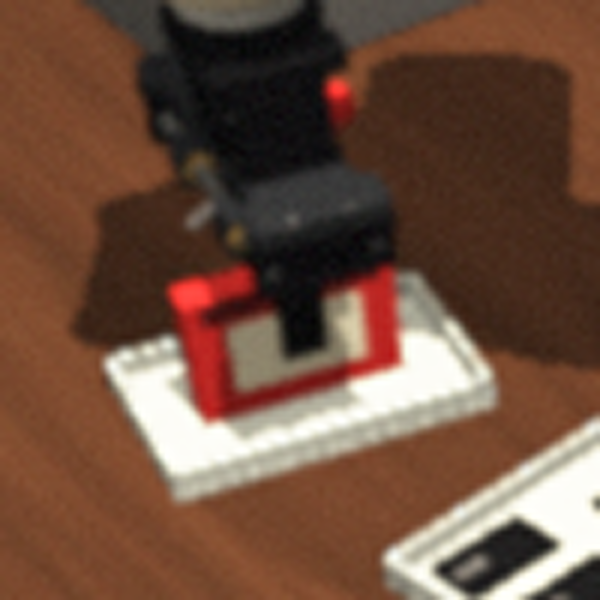

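View pics/w11.png

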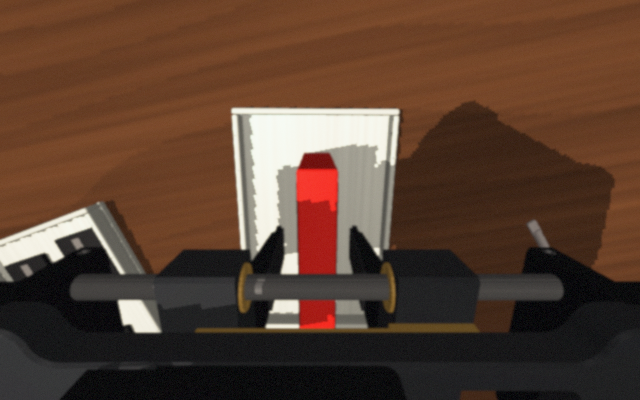

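Released and standing upright (columns 298-338), fingers clear on both sides. Retreat straight up.

jog_arm --deltas '[-10, 0, 0, 0, 0, 0, 0.45, -15, 0, 0, 0, 0, 0, 0.45, -25, 0, 0, 0, 0, 0, 0.45, -35, 0, 0, 0, 0, 0, 0.45, -35, 0, 0, 0, 0, 0, 0.45, -20, 0, 0, 0, 0, 0, 0.45, 0, 0, 0, 0, 0, 0, 0.45]'

```text
t: 16.38
eef_pos: [537.0, -308.0, 382.4]
tcp_rot: [2.73, 1.56, -0.606]
ft_force: [0.8, -0.3, -1.0]
opening: 0.453
```

```bash
python3 - <<'E'
from h import *
s=env.state();print(s['ft_force'],s['eef_pos'],s['t'])
snap('wrist','w12');snap('scene','s12')
E
```

```text
[ 0.77852477 -0.25324636 -1.04954497] [ 537.04124668 -308.00621922  382.37018083] 16.375
```

View pics/s12.png

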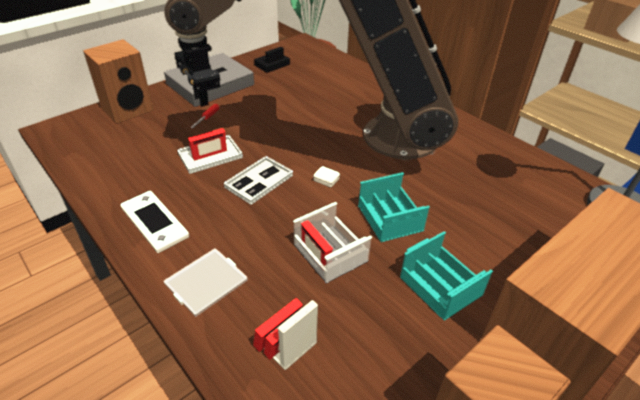

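View pics/w12.png

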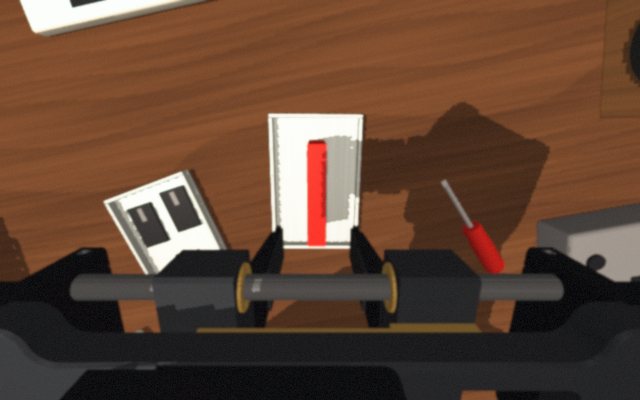

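The cartridge stands on its long edge in the empty tray (scene ~(208,145)). The seated one is still in the case (~(316,242)), and the gripper is clear.

```bash
python3 -c "
from h import *
print(env.job_done())"
```

```text
the job is handed in; nothing more can be done
None
```

The wedged cartridge is now standing on its long edge near the middle of the empty aluminium tray, and I have handed the job in. It took about 16.4 s of the 45 s allowed.

- **Freeing it:** I pinched it at mid top edge, tilted with it. I then turned it level about its raised corner while easing it about 16 mm to the case's -x side. The highest wrist force I read while levelling was about 3 N, in the readings at the end of each move.
- **Lifting and placing:** It came straight up and out without catching. I lowered it into the tray until the arm stopped descending at 232.3 mm, then opened the fingers and backed straight up.
- **Last checks:** The final pictures show it upright in the right tray with the gripper clear. The seated cartridge is still in its bay and the tray of battery covers looks undisturbed.

Two things disagreed or were unclear:
- **Case position:** The scene and top cameras differed by about 8 mm on where the case was. I used the wrist camera's fit instead, and corrected the grasp sideways by 2.4 mm before closing.
- **Touchdown:** The force reading never rose clearly above its noise of about 1–2 N. I took contact from the arm no longer descending, at the height I expected for the tray floor.

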